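# Close the refilled weight bin and book it in

### The job

The blue bin of zinc wheel weights has been refilled and its flap still stands open. Push the flap fully shut, then on the stock box press the yellow key all the way in, and after that the green key all the way in. Do not press the red key, and leave the tools, the pot and the loose weights lying where they are.

Things in the scene. Friction and masses are not known exactly. Their poses are not given: they have to be found in the camera images.
- bin: Fixed open blue plastic bin holding zinc weights, 160 (x) x 200 (y) x 95 (height) mm; origin at the centre of its underside, z up. Its front face (with a white card) looks along its own -x; the flap is hinged along the top of its back (+x) wall.
- flap (a joint): Hinge of the bin's flap, rad: 0 is shut flat on the bin, growing as the front edge rises; it starts partly open (0.4 to 0.8). A stiff hinge: the flap stays where it is left, and about 2 N down near its front edge moves it. It stops at 0.
- flap_hinge (a point): Point on the flap's hinge line, mid-width, at the height of the flap's underside (96 mm above the table, 80 mm behind the bin's centre). Turns with the flap: its x axis points along the flap from front edge to hinge, y along the hinge, z out of the flap's upper face.
- flap_edge (a point): Point on the flap's upper face, mid-width, on the white stripe, 150 mm from the hinge line and 21 mm in from the front edge. The flap is a blue plate 171 mm from hinge line to front edge, 206 mm wide, 6 mm thick; axes as flap_hinge.
- stockbox: Fixed steel plate of the stock box, 100 (x) x 240 (y) x 12 mm, origin at the centre of its underside. It carries three grey 66 mm square, 45 mm tall modules in a row along its y, 76 mm apart, each with one round push key on top; which colour stands where varies. The box may stand left or right of the bin.
- yellow_top (a point): Centre of the top face of the round yellow push key, 40 mm across (77 mm above the table when out); moves with the key; z up.
- yellow_key (a joint): Travel of the yellow key, m: 0 is out (as it starts), 0.008 is fully in. It is pushed straight down with about 3 N and stays where it is pushed (latching, no spring back).
- green_top (a point): Centre of the top face of the round green push key, 40 mm across (77 mm above the table when out); moves with the key; z up.
- green_key (a joint): Travel of the green key, m: 0 is out (as it starts), 0.008 is fully in. It is pushed straight down with about 3 N and stays where it is pushed (latching, no spring back).
- red_top (a point): Centre of the top face of the round red push key, 40 mm across (77 mm above the table when out); moves with the key; z up.
- red_key (a joint): Travel of the red key, m: 0 is out (as it starts), 0.008 is fully in. It is pushed straight down with about 3 N and stays where it is pushed (latching, no spring back).
- gauge: Loose bystander: chrome stick tyre gauge, 123 x 20 x 20 mm, lying along its own x; origin at the underside near its middle.
- valve_tool: Loose bystander: orange plastic cross-shaped valve tool, 97 x 55 x 14 mm; origin at the underside near its middle.
- remover: Loose bystander: steel wheel weight remover with a red grip and a hooked end, 182 x 34 x 26 mm, lying along its own x; origin at the underside near its middle.
- scraper: Loose bystander: scraper for stick-on weights, blue handle and steel blade, 155 x 36 x 14 mm, lying along its own x; origin at the underside near its middle.
- cap_pot: Loose bystander: green plastic pot, 70 mm across, 60 mm tall; origin at the middle of its underside.
- weight_a: Loose bystander: zinc clip-on wheel weight, 34 x 17 x 9 mm; origin at the underside near its middle.
- weight_b: Loose bystander: zinc clip-on wheel weight, 34 x 17 x 9 mm; origin at the underside near its middle.

How it is judged (in metres and radians):
On the way, in this order (a step that is already met when the one before it is completed fails the run):
1. the flap is shut (value of joint flap below 0.05 rad), for 0.2 s.
2. the yellow key is in (value of joint yellow_key above 0.006 m), for 0.2 s.
3. the green key is in (value of joint green_key above 0.006 m), for 0.2 s.
At the end, for the whole second after the job is handed in: The flap is within 0.05 rad of shut, the yellow and green keys are in by more than 6 of their 8 mm, the red key is in by less than 2 mm, and no loose thing is more than 20 mm from where it lay (value of joint flap below 0.05 rad and value of joint each of yellow_key, green_key above 0.006 m and value of joint red_key below 0.002 m and distance of each of gauge, valve_tool, remover, scraper, cap_pot, weight_a, weight_b from where it was at the start of the episode below 0.02 m); the robot touches nothing.
It fails at once if the red key is pressed (2 mm or more) (value of joint red_key above 0.002 m).
It fails at once if the yellow key is pressed (over 3 mm) while the flap is not shut (value of joint yellow_key above 0.003 m and value of joint flap above 0.05 rad).
It fails at once if the green key is pressed (over 3 mm) before the flap is shut and the yellow key is in (value of joint green_key above 0.003 m and (value of joint flap above 0.05 rad or value of joint yellow_key below 0.006 m)).
It fails at once if the flap is lifted further open (past 1 rad) (value of joint flap above 1 rad).
It fails at once if a tool, the pot or a loose weight is lifted, carried or shoved more than 20 mm (distance of any of gauge, valve_tool, remover, scraper, cap_pot, weight_a, weight_b from where it was at the start of the episode above 0.02 m).
It also fails if it takes over 48 s, if anything falls off the work surface, if the arm or the gripper's body presses on something with over 40 N, if the wrist force passes 120 N, or if a joint passes its speed limit or range.

### The arm

A 7-joint arm with a two-finger parallel gripper is mounted at the origin on the work surface. World frame = base frame: x ahead of the robot, y to its left, z up, the work surface at z = 0. Lengths are in mm, angles in degrees, forces in N, time in s.
With the tool pointing down it reaches from about 425 to 950 mm from the base axis. Payload 4.7 kg.
Tool frame: the origin (TCP) lies at the very end of the fingers, on their centre line; the grasp point (between the pads) lies 19 mm behind it; z points along the fingers, y is the line along which they close (so a half turn about z gives the same grasp; the last joint's range is limited). The gripper opens to 85 mm and grips with 20 to 120 N. Pads are 22 mm wide; open, the fingers measure 114 mm over their backs; the gripper's body (76 mm by 85 mm) begins 54 mm behind the grasp point. The pads swing forward as they close: fully open they stand 13 mm farther back than shut.
Start: joints at [65.896, 26.849, -2.785, 87.806, 1.381, 65.374, -4.715], TCP at [257.797, -623.85, 231.335] pointing down, gripper open.
Joint ranges: [-148.3, 148.3], [-19.14, 114.17], [-79.39, 73.82], [5.75, 140.21], [-59.74, 239.74], [12.07, 113.84], [-152.46, 152.46]. Speed limits (degrees/s): [147.25, 147.25, 180, 180, 180, 180, 180].

### API

Orientations are given as [roll, pitch, yaw] about the fixed x, y, z axes, in that order (R = Rz(yaw) Ry(pitch) Rx(roll)).
In Python, from cell import bot gives the robot as it stands.
- The arm moves only by the tool run_rows, called after "Emit:" as a command line: name --pt "numbers of a row" for each row, then --argument value for the rest. Schema: {"type":"object","properties":{"ticks":{"type":"array","items":{"type":"array","items":{"type":"number"},"minItems":5,"maxItems":5},"minItems":1,"maxItems":8},"squeeze":{"type":"number"},"only":{"type":"string"},"quiet":{"type":"boolean"},"lines":{"type":"string"}},"required":["ticks"],"additionalProperties":false}. ticks is a list of rows, 1 to 8 of them, each of 5 numbers: the opening from 0.0 (shut) to 1.0 (fully open), then dx, dy, dz in fractions of the full range, 1 being 60 cm, then a turn about the tool's z in normalised numbers (1 is 90 degrees); each row is the pose to reach, as a shift and turn from the pose commanded when the call began, along the tool's axes at that moment; what a row does not reach only later rows make up. A row lasts 1/8 s, in which the tool goes at most 62.5 mm and 10.7 degrees, less where a joint would pass 70% of its speed; a pose out of reach is approached as far as the arm can. The fingers move at their own pace and stop on an object; squeeze is the grip in N (left out, the last holds). Time passes only in rows, so rows that do not move let the fingers close. The tool returns the time, the measured TCP pose, the force, the opening and the grip force at its end. only (a regular expression) keeps the lines of the reply that match it, lines (a string "A,B") keeps lines A to B, and quiet returns only ok. Shift and turn numbers lie between -1 and 1, and a call with a number outside is refused. Input that does not fit is refused with a message, and nothing moves.
- bot.get_state(): the state, without advancing time (a new reading comes with each control period).
- bot.camera(name): name is "scene" or "top" or "wrist"; returns the picture (420x560x3 uint8, red, green, blue); there is no depth.
- bot.camera_info(name): a dict with "fx", "fy", "cx", "cy" (pixels), "k1" (the pictures are not rectified: a ray, as slopes to the right and down, at radius r is drawn at 1 + k1 r^2 times it, then the intrinsics apply), "extrinsics" (4x4, takes a point from world to camera coordinates). Camera axes: x right, y up, looking along -z (the intrinsics and any distortion apply to the point x, -y, -z); pixel columns grow to the right and rows downward; lengths in mm; the calibration is good to about 2 mm. A picture is of the moment at which its call begins: read the wrist's pose just before it. camera_info takes no time and is no camera call; for the wrist camera it gives the pose at the moment of the call.
- bot.close_job(): hands the job in; it is judged then, once.
The state is a dict: "time": time; "q": joint angles; "qd": joint speeds; "joint_efforts": joint torques, N m; "eef_pos": TCP position; "ee_rot": TCP orientation; "ft_force": force on the tool from outside, world axes, zero at the start; "wrist_torque": the same for the moment, N m; "grip_width": opening from 0.0 (shut) to 1.0 (fully open); "gripper_force": force on a finger pad.
Only numpy, scipy, OpenCV 4.12 (cv2) and the standard library are available. Lean on these libraries where they do the work, as an engineer would, in place of code of your own. Each camera call takes 0.05 s, during which the arm holds its last target. There are 200 camera calls.

## Working session

There is one attempt and no reset: what is moved stays moved. The work goes in short steps, Python scripts to look and compute and a tool call to move; the robot and the scene stay as the last step left them, time stands still between calls to the robot, and variables do not carry over. Pictures are saved under pics/ and viewed, at most 10 in all, crops included, and the job is handed in when it is done.

```bash
ls; mkdir -p pics
```

Run:
```python
from cell import bot
import cv2
s=bot.get_state();print(s['time'],s['eef_pos'],s['ee_rot'],s['grip_width'])
for n in("scene","top"):
    im=bot.camera(n);cv2.imwrite(f"pics/{n}0.png",im[:,:,::-1]);i=bot.camera_info(n);print(n,i)
```

```text
cell.py
pics
0.0 [ 257.53390984 -623.30911804  230.2755792 ] [-1.79887670e+02  3.10546354e-03  2.24499158e+01] 1.0024592405679604
scene {'fx': 511.178388068642, 'fy': 511.178388068642, 'cx': 274.94266198845827, 'cy': 205.29232429876853, 'k1': -0.1299437869417785, 'extrinsics': array([[ 6.54888085e-01,  7.55725529e-01,  7.21353884e-04,
        -3.55744466e+02],
       [-4.93800892e-01,  4.27189432e-01,  7.57409974e-01,
         2.10091261e+02],
       [ 5.72085898e-01, -4.96374973e-01,  6.52939210e-01,
        -1.86166932e+03],
       [ 0.00000000e+00,  0.00000000e+00,  0.00000000e+00,
         1.00000000e+00]])}
top {'fx': 514.92258677073, 'fy': 514.92258677073, 'cx': 274.44627635766903, 'cy': 203.05229740938523, 'k1': 0.016536610368986043, 'extrinsics': array([[-4.42069099e-03, -9.99684085e-01, -2.47424227e-02,
         1.86207558e+01],
       [ 9.84156869e-01, -8.73491513e-03,  1.77084609e-01,
        -5.41448969e+02],
       [-1.77244788e-01, -2.35675889e-02,  9.83884573e-01,
        -1.28347745e+03],
       [ 0.00000000e+00,  0.00000000e+00,  0.00000000e+00,
         1.00000000e+00]])}
```

View pics/top0.png

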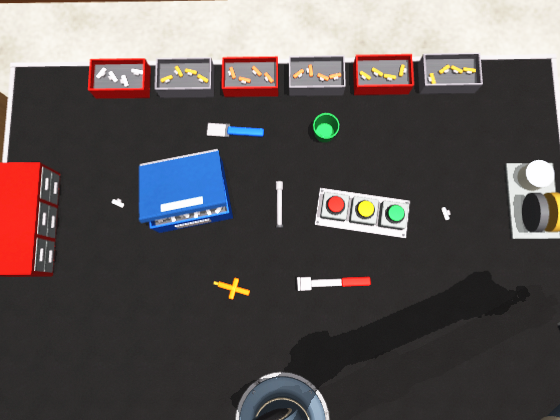

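View pics/scene0.png

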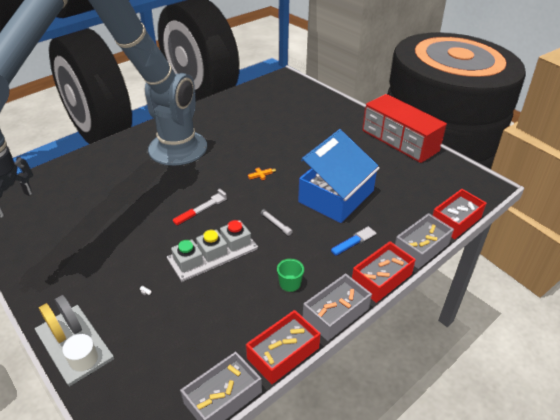

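The top view shows the keys in a row: red (336,205), yellow (366,209) and green (396,213). The flap's white stripe is at (182,204), with the hinge on the far side of the bin. The scene view shows the same layout, with the stripe near (326,147).

Create h.py:
```python
import numpy as np,cv2
from cell import bot
def ray(n,uv):
    i=bot.camera_info(n);K=np.array([[i['fx'],0,i['cx']],[0,i['fy'],i['cy']],[0,0,1.]])
    p=cv2.undistortPoints(np.float64([[uv]]),K,np.float64([i['k1'],0,0,0]))[0,0]
    E=i['extrinsics'];R=E[:3,:3];return -R.T@E[:3,3],R.T@np.array([p[0],-p[1],-1])
def plane(n,uv,z):
    o,d=ray(n,uv);return o+d*(z-o[2])/d[2]
def tri(a,b):
    (o,d),(p,e)=ray("top",a),ray("scene",b);t=np.linalg.lstsq(np.c_[d,-e],p-o,rcond=None)[0]
    x,y=o+d*t[0],p+e*t[1];return (x+y)/2,np.linalg.norm(x-y)
def blob(im,lo,hi,box):
    h=cv2.cvtColor(im,cv2.COLOR_RGB2HSV);m=cv2.inRange(h,lo,hi);k=np.zeros_like(m);x0,y0,x1,y1=box;k[y0:y1,x0:x1]=m[y0:y1,x0:x1]
    c=max(cv2.findContours(k,0,1)[0],key=cv2.contourArea);r=cv2.minAreaRect(c);M=cv2.moments(c);return np.array([M['m10']/M['m00'],M['m01']/M['m00']]),r,c
```

Run:
```python
from h import *
np.set_printoptions(precision=1,suppress=True)
T=cv2.imread('pics/top0.png')[:,:,::-1].copy();S=cv2.imread('pics/scene0.png')[:,:,::-1].copy()
C={'y':((22,120,100),(35,255,255)),'g':((50,120,60),(80,255,255)),'r':((0,150,80),(8,255,255))}
for k,b,s in(('r',(320,190,352,222),(222,215,250,245)),('y',(350,190,382,226),(198,228,224,250)),('g',(382,195,410,228),(172,236,200,258))):
    a=blob(T,*C[k],b);c=blob(S,*C[k],s)
    print(k,a[0],a[1][1],plane("top",a[0],77),plane("scene",c[0],77),tri(a[0],c[0]))
w=((0,0,170),(180,70,255))
a=blob(T,*w,(150,190,215,214));c=blob(S,*w,(310,135,345,165))
print('stripe',a[0],a[1],c[0],c[1],tri(a[0],c[0]))
bl=((100,140,100),(125,255,255))
for n,I,b in(("top",T,(130,140,240,235)),("scene",S,(295,125,385,220))):
    r=blob(I,*bl,b);print(n,cv2.approxPolyDP(cv2.convexHull(r[2]),3,True)[:,0].tolist())
v=np.hstack([cv2.resize(T[140:240,125:245],None,fx=3.3,fy=4.5),cv2.resize(S[120:220,290:390],None,fx=4,fy=4.5)])
cv2.imwrite('pics/c.png',v[:,:,::-1])
```

```text
r [335.4 203.8] (15.0, 15.0) [ 533.1 -139.3   77. ] [ 536.  -144.7   77. ] (array([ 533. , -140.9,   72.8]), np.float64(2.847470119332015))
y [365.6 208.3] (15.55634880065918, 14.849241256713867) [ 521.1 -214.7   77. ] [ 522.8 -218.4   77. ] (array([ 520.9, -216. ,   74.3]), np.float64(2.19108361379181))
g [395.6 212.6] (15.0, 15.0) [ 509.4 -289.2   77. ] [ 512.6 -293.6   77. ] (array([ 509.5, -290.9,   72.9]), np.float64(2.0523797696752983))
stripe [181.4 203.6] ((181.42306518554688, 203.61538696289062), (7.2562971115112305, 42.949432373046875), 78.69007110595703) [326.3 146.9] ((326.3415222167969, 146.92684936523438), (7.183992862701416, 24.050758361816406), 51.34019470214844) (array([519.8, 230.7, 168.9]), np.float64(2.1392441777735334))
top [[218, 150], [232, 217], [159, 232], [139, 220], [139, 166]]
scene [[340, 129], [377, 165], [373, 190], [344, 219], [333, 219], [299, 202], [302, 158]]
```

View pics/c.png

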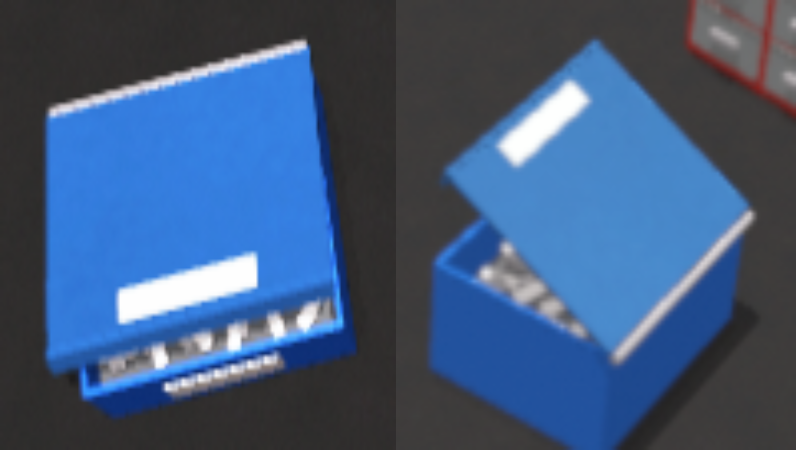

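The crop shows the hinge rod running along the far edge of the flap and the stripe near the raised front edge, about 0.47 rad open. Next I'll fix the hinge line and work out the shifts in the tool's axes.

Add to h.py:
```python
def shift(p):
    from scipy.spatial.transform import Rotation as R
    s=bot.get_state();return R.from_euler('xyz',s['ee_rot'],degrees=True).as_matrix().T@(np.array(p)-s['eef_pos'])
```

Run:
```python
from h import *
np.set_printoptions(precision=1,suppress=True)
A,B=(140.2,164.4),(217.4,149.6)
a,b=plane("top",A,99),plane("top",B,99)
print(a,b,np.linalg.norm(a-b),plane("scene",(344.3,199.6),99),plane("scene",(379,167.3),99),tri(A,(379,167.3)),tri(B,(344.3,199.6)))
u=(b-a)/np.linalg.norm(b-a);f=np.array([u[1],-u[0],0]);f*=-np.sign(f[0]);m=(a+b)/2
st=np.array([519.8,230.7,168.9]);d=(st-m)@f
print('mid',m,'front dir',f,'stripe along',d,'side',(st-m)@u,'angle',np.arctan2(168.9-102,d))
t=m+138*f;t[2]=220;print('target',t,shift(t),'via',shift([620,-250,231]))
```

```text
[635.1 353.8  99. ] [671.8 158.2  99. ] 199.01787345891958 [675.7 152.6  99. ] [638.9 352.4  99. ] (array([636.3, 355.2,  95.9]), np.float64(1.2227633115844108)) (array([672.5, 158.1,  94.2]), np.float64(2.00843052032593))
mid [653.4 256.   99. ] front dir [-1.  -0.2  0. ] stripe along 135.98297376593837 side 0.22935982549840786 angle 0.45720570008293704
target [517.8 230.6 220. ] [ 566.5 -689.8   11.6] via [ 477.5 -206.7   -0.3]
```

The manual's scale: shifts go in shares of 60 cm and turns go in shares of 90 degrees. Converting my numbers, 464 mm / 600 = 0.7733, -200 mm / 600 = -0.3333.

Emit:
run_rows --pt "0 0.0967 -0.0417 0 0" --pt "0 0.1933 -0.0833 0 0" --pt "0 0.29 -0.125 0 0" --pt "0 0.3867 -0.1667 0 0" --pt "0 0.4833 -0.2083 0 0" --pt "0 0.58 -0.25 0 0" --pt "0 0.6767 -0.2917 0 0" --pt "0 0.7733 -0.3333 0 0" --squeeze 40

```text
time: 1.1
eef_pos: [607.5, -264.1, 231.0]
ee_rot: [-180.0, 0.0, 22.4]
ft_force: [0.9, -0.3, -0.1]
grip_width: -0.001
gripper_force: 0.0
```

```bash
python3 -c "
from h import *
print(shift([517.8,230.6,220]))"
```

```text
[ 105.88436779 -491.5149548    10.98293177]
```

Scaled: -488 mm / 600 = -0.8133, -427 mm / 600 = -0.7117.

Emit:
run_rows --pt "0 0.0217 -0.1017 0 0" --pt "0 0.0433 -0.2033 0 0" --pt "0 0.065 -0.305 0 0" --pt "0 0.0867 -0.4067 0 0" --pt "0 0.1083 -0.5083 0 0" --pt "0 0.13 -0.61 0 0" --pt "0 0.1517 -0.7117 0 0" --pt "0 0.1733 -0.8133 0 0"

```text
time: 2.1
eef_pos: [515.6, 226.7, 231.1]
ee_rot: [180.0, 0.0, 22.4]
ft_force: [1.6, -0.5, 0.6]
grip_width: -0.003
gripper_force: 0.0
```

```bash
python3 -c "
from h import *
print(shift([517.8,230.6,180]))"
```

```text
[ 3.48889509 -2.7944154  51.11154309]
```

Emit:
run_rows --pt "0 0.0017 -0.0017 0.0333 0" --pt "0 0.005 -0.005 0.0667 0" --pt "0 0.005 -0.005 0.0833 0" --pt "0 0.005 -0.005 0.0967 0" --pt "0 0.005 -0.005 0.11 0" --pt "0 0.005 -0.005 0.1233 0" --pt "0 0.005 -0.005 0.1367 0" --pt "0 0.005 -0.005 0.15 0"

```text
time: 3.1
eef_pos: [518.0, 229.0, 140.9]
ee_rot: [180.0, -0.0, 22.4]
ft_force: [-0.3, -0.4, 0.7]
grip_width: 0.003
gripper_force: 0.6
```

Emit:
run_rows --pt "0 0 0 0.0117 0" --pt "0 0 0 0.0233 0" --pt "0 0 0 0.035 0" --pt "0 0 0 0.0467 0" --pt "0 0 0 0.055 0" --pt "0 0 0 0.06 0" --pt "0 0 0 0.0633 0" --pt "0 0 0 0.0633 0"

```text
time: 4.1
eef_pos: [518.2, 229.1, 103.2]
ee_rot: [180.0, -0.0, 22.4]
ft_force: [0.5, -0.7, -0.5]
grip_width: 0.001
gripper_force: 0.0
```

Scaled: 2 mm / 600 = 0.0033, 1 mm / 600 = 0.0017.

Emit:
run_rows --pt "0 0 0 0.0017 0" --pt "0 0 0 0.0033 0" --pt "0 0 0 0.0033 0"

```text
time: 4.47
eef_pos: [518.4, 229.1, 102.0]
ee_rot: [180.0, -0.1, 22.4]
ft_force: [-0.6, -1.2, 5.2]
grip_width: -0.002
gripper_force: 2.4
```

Run:
```python
from h import *
I=bot.camera("scene")[90:240,230:430];cv2.imwrite('pics/s1.png',cv2.resize(I,None,fx=3,fy=3)[:,:,::-1])
```

```text
(no output)
```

View pics/s1.png

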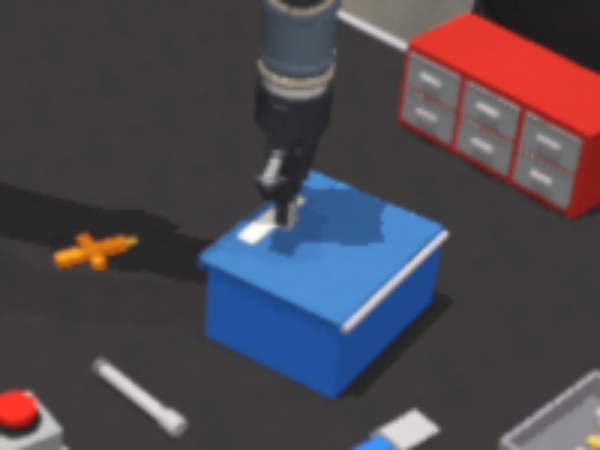

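The flap lies flat on the bin and the finger is resting on the stripe at z=102 with 5 N. I'll press a little more, then lift.

Scaled: 2 mm / 600 = 0.0033, 1 mm / 600 = 0.0017.

Emit:
run_rows --pt "0 0 0 0.0017 0" --pt "0 0 0 0.0033 0" --pt "0 0 0 0.0033 0" --pt "0 0 0 0.0033 0"

```text
time: 5.03
eef_pos: [518.4, 229.2, 101.8]
ee_rot: [179.9, -0.1, 22.4]
ft_force: [-4.9, -3.3, 17.6]
grip_width: -0.003
gripper_force: 8.6
```

Emit:
run_rows --pt "0 0 0 -0.0667 0" --pt "0 0 0 -0.1333 0"

```text
time: 5.28
eef_pos: [517.7, 228.9, 179.9]
ee_rot: [-180.0, 0.0, 22.5]
ft_force: [1.2, -1.0, -0.2]
grip_width: -0.003
gripper_force: 0.0
```

```bash
python3 -c "
from h import *
print(shift([521.5,-216,110]))"
```

```text
[-166.38095844  412.59421442   70.00758082]
```

Scaled: 412 mm / 600 = 0.6867, 364 mm / 600 = 0.6067.

Emit:
run_rows --pt "0 -0.035 0.0867 0 0" --pt "0 -0.07 0.1733 0 0" --pt "0 -0.105 0.26 0 0" --pt "0 -0.14 0.3467 0 0" --pt "0 -0.175 0.4333 0 0" --pt "0 -0.21 0.52 0 0" --pt "0 -0.245 0.6067 0 0" --pt "0 -0.2767 0.6867 0 0"

```text
time: 6.28
eef_pos: [521.6, -217.3, 179.3]
ee_rot: [180.0, -0.0, 22.4]
ft_force: [0.5, -0.2, -0.1]
grip_width: 0.001
gripper_force: 0.0
```

Emit:
run_rows --pt "0 0 0 0.0667 0" --pt "0 0 0 0.1167 0" --pt "0 0 0 0.1417 0" --pt "0 0 0 0.15 0" --pt "0 0 0 0.15 0"

```text
time: 6.9
eef_pos: [522.5, -215.1, 89.9]
ee_rot: [180.0, -0.1, 22.5]
ft_force: [0.0, 0.9, 0.1]
grip_width: 0.001
gripper_force: 0.0
```

```bash
python3 -c "
from h import *
print(shift([521.5,-216,69]))
I=bot.camera('scene')[170:290,140:300];cv2.imwrite('pics/s2.png',cv2.resize(I,None,fx=4,fy=4)[:,:,::-1])"
```

```text
[-1.28871975  0.43592498 20.88400098]
```

View pics/s2.png

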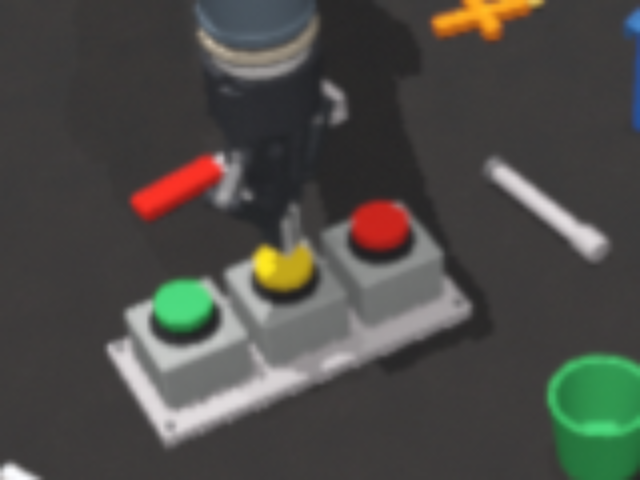

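The finger tips hang just above the yellow key, at about (290,245) in the crop. Now I'll press it, with a target slightly past the stop.

Scaled: 22 mm / 600 = 0.0367, 21 mm / 600 = 0.035.

Emit:
run_rows --pt "0 0 0 0.0167 0" --pt "0 0 0 0.0233 0" --pt "0 0 0 0.0283 0" --pt "0 0 0 0.0317 0" --pt "0 0 0 0.035 0" --pt "0 0 0 0.0367 0" --pt "0 0 0 0.0367 0" --pt "0 0 0 0.0367 0"

```text
time: 7.95
eef_pos: [522.1, -215.2, 69.0]
ee_rot: [180.0, -0.0, 22.4]
ft_force: [-3.2, 1.0, 13.9]
grip_width: -0.0
gripper_force: 6.8
```

At z=69.0 with 14 N, the yellow key is on its stop, all 8 mm in. Next is green.

Scaled: -42 mm / 600 = -0.07, -25 mm / 600 = -0.0417.

Emit:
run_rows --pt "0 0 0 -0.0417 0" --pt "0 0 0 -0.07 0" --pt "0 0 0 -0.07 0"

```text
time: 8.32
eef_pos: [522.8, -215.5, 110.5]
ee_rot: [179.9, -0.1, 22.4]
ft_force: [-0.1, -0.9, -0.2]
grip_width: -0.002
gripper_force: 0.0
```

```bash
python3 -c "
from h import *
print(shift([510,-290.5,69]))"
```

```text
[-40.54841675  64.3921295   41.50871003]
```

Scaled: 64 mm / 600 = 0.1067, -40 mm / 600 = -0.0667.

Emit:
run_rows --pt "0 -0.0333 0.0533 0 0" --pt "0 -0.0667 0.1067 0 0" --pt "0 -0.0667 0.1067 0 0" --pt "0 -0.0667 0.1067 0.025 0" --pt "0 -0.0667 0.1067 0.0417 0" --pt "0 -0.0667 0.1067 0.0483 0" --pt "0 -0.0667 0.1067 0.055 0" --pt "0 -0.0667 0.1067 0.0617 0"

```text
time: 9.32
eef_pos: [509.5, -288.7, 72.4]
ee_rot: [-180.0, -0.0, 22.5]
ft_force: [-0.5, 2.2, 3.5]
grip_width: 0.0
gripper_force: 1.4
```

Emit:
run_rows --pt "0 0 0 0.0033 0" --pt "0 0 0 0.0067 0" --pt "0 0 0 0.01 0" --pt "0 0 0 0.01 0" --pt "0 0 0 0.01 0" --pt "0 0 0 0.01 0"

```text
time: 10.07
eef_pos: [509.7, -289.3, 68.9]
ee_rot: [180.0, -0.0, 22.5]
ft_force: [-5.8, 5.0, 17.4]
grip_width: 0.001
gripper_force: 9.2
```

Green is on its stop too. I'll lift clear and take a last look.

Scaled: -160 mm / 600 = -0.2667, 150 mm / 600 = 0.25.

Emit:
run_rows --pt "0 0 0 -0.0833 0" --pt "0 0 0 -0.1833 0" --pt "0 0 0 -0.2667 0" --pt "0 0.05 0.0833 -0.2667 0" --pt "0 0.05 0.1667 -0.2667 0" --pt "0 0.05 0.25 -0.2667 0" --pt "0 0.05 0.25 -0.2667 0"

```text
time: 10.95
eef_pos: [593.4, -422.3, 224.7]
ee_rot: [179.9, 0.1, 22.1]
ft_force: [-0.4, -0.2, 0.4]
grip_width: -0.002
gripper_force: 0.0
```

Run:
```python
from h import *
cv2.imwrite('pics/s3.png',bot.camera("scene")[:,:,::-1])
```

```text
(no output)
```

View pics/s3.png

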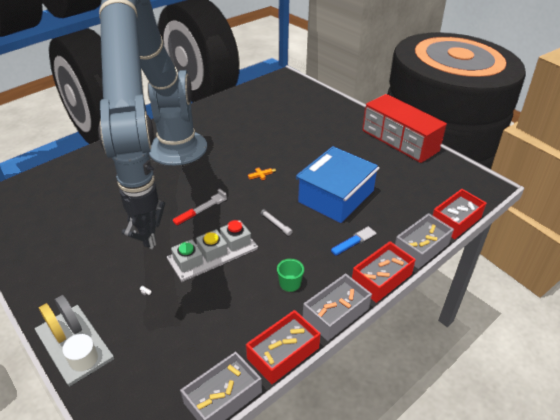

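The flap is shut at (338,175), the yellow (211,239) and green (186,249) keys sit lower, red (235,227) is still out, and nothing loose has moved.

```bash
python3 -c "
from cell import bot
print(bot.close_job())"
```

```text
the job is handed in; nothing more can be done
None
```

I shut the flap, then pressed the yellow key and then the green key down to their stops, left the red key and the loose things untouched, and handed the job in at about 11 s; the hand-in returned no verdict.

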